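Tidy the tea things on the tiled windowsill

TASK

Seat the loose porcelain lid on the teapot. On the chrome rack, stand the mug upright in the end bay nearer the teapot, lay the nail brush bristles down in the end bay nearer the soap dish, and lay the bottle opener flat in the middle bay between them, with brush and opener running front to back and each thing centred in its bay. Set everything down gently without dropping it, let go of it all, and leave the teapot, soap dish, plant and jar where they stand.

Things in the scene. Friction and masses are not known exactly. Their poses are not given: they have to be found in the camera images.
- lid: White porcelain teapot lid, loose, 80 g, resting on its spigot. Origin: centre of the spigot's underside, z up. Spigot tapers from 40 mm diameter at the bottom to 50 mm at 8 mm height; flange 70 mm diameter from 8 to 11 mm; dome up to 16 mm; on it a round knob 20 mm in diameter (z = 22 to 34 mm; 16 mm at its foot), top at 38 mm.
- mug: Small red enamel mug, open top, loose, 120 g: 60 mm outside diameter, 58 mm tall, wall 4 mm, handle on its +y side, reaching 22 mm out from the wall at heights of 20 to 52 mm. Origin: centre of its underside, z up. It can be gripped round the outside along its own x axis, clear of the handle.
- opener: Flat steel bottle opener, loose, 80 g, lying on the sill, 100 mm long (x), 6 mm thick. The handle is a bar 16 mm wide from x = -50 to x = +14 mm; the head, an open loop 36 mm wide, is at the +x end (x = 12 to 50 mm). Origin: middle of its length, on its underside, z up; the centre of mass is about 7 mm towards the head.
- brush: Wooden nail brush, loose, 70 g, lying bristles down: 95 mm long (x), 42 mm wide (y), 32 mm tall; the wooden back is z = 14 to 32 mm, the bristle block below it 33 mm wide. Origin: centre of the underside of the bristles, z up.
- rack: Low chrome rack, fixed, 150 mm deep (x), 288 mm wide (y). Level floor of thin bars 12 mm above the sill. Three bays in a row, centres at y = -96, 0, +96 mm, x = 0, parted by 6 mm bars along x with tops 22 mm above the sill, as is the front bar (-x); back rail (+x) top 47 mm. Origin: rack centre at sill height; x points front to back (away from the robot), y to the robot's left.
- teapot: White porcelain teapot without lid, 600 g, loose, beside one end of the rack (left or right varies). Belly 104 mm diameter; round mouth over its centre, 56 mm inside and 68 mm outside diameter, rim 80 mm above the sill. Spout to +y, handle to -y, each reaching about 95 mm. Origin: centre of its underside, z up. Lid seated: flange on the rim, lid origin 72 mm above the sill.
- soap_dish: Closed plastic soap dish, white base and grey hinged cover with a small press button at its front, 90 mm by 120 mm, 33 mm tall, 350 g, standing free beside the other end of the rack from the teapot. Only a landmark here: leave it alone. Origin: centre of its underside.
- plant: Small succulent in a terracotta pot, 78 mm diameter, 92 mm tall, behind the rack; bystander, leave it alone. Origin: centre of the pot's underside.
- jar: Amber glass jar with a steel cap, 64 mm diameter, 85 mm tall, behind the rack; bystander, leave it alone. Origin: centre of its underside.
Mind the look-alikes: they are no part of the job. Of the things like the brush, leave any that is orange; of the rest the larger one is meant.

How it is judged (in metres and radians):
At the end, for the whole second after the job is handed in: Lid fully down in the teapot mouth, within 8 mm, level. On the rack floor, each within 15 mm of its bay centre: mug upright (teapot's end), brush bristles down (soap dish's end), opener flat (middle); brush and opener within 15 degrees of front to back. All at rest (((y of teapot in the frame of rack above 0 m and x of mug in the frame of rack between -0.015 and 0.015 m and y of mug in the frame of rack between 0.081 and 0.111 m and z of mug in the frame of rack between 0.008 and 0.018 m and x of brush in the frame of rack between -0.015 and 0.015 m and y of brush in the frame of rack between -0.111 and -0.081 m and z of brush in the frame of rack between 0.008 and 0.018 m) or (y of teapot in the frame of rack below 0 m and x of mug in the frame of rack between -0.015 and 0.015 m and y of mug in the frame of rack between -0.111 and -0.081 m and z of mug in the frame of rack between 0.008 and 0.018 m and x of brush in the frame of rack between -0.015 and 0.015 m and y of brush in the frame of rack between 0.081 and 0.111 m and z of brush in the frame of rack between 0.008 and 0.018 m)) and x of opener in the frame of rack between -0.015 and 0.015 m and y of opener in the frame of rack between -0.015 and 0.015 m and z of opener in the frame of rack between 0.008 and 0.022 m and angle between mug's own z axis and vertical below 0.1 rad and angle between brush's own z axis and vertical below 0.15 rad and (angle between opener's own z axis and vertical below 0.15 rad or angle between opener's own z axis and vertical above 2.99 rad) and angle between the x axis of each of opener, brush and the x axis of rack, either way round below 0.26 rad and horizontal distance between lid and teapot below 0.008 m and z of lid in the frame of teapot between 0.068 and 0.076 m and angle between lid's own z axis and vertical below 0.08 rad and linear speed of each of lid, mug, opener, brush below 0.02 m/s); the robot touches nothing.
It fails at once if teapot or soap dish moved by more than 15 mm (distance of any of teapot, soap_dish from where it was at the start of the episode above 0.015 m).
It fails at once if plant or jar moved by more than 15 mm (distance of any of plant, jar from where it was at the start of the episode above 0.015 m).
It fails at once if lid, mug, opener or brush dropped (falling free of the fingers faster than 0.6 m/s) ((linear speed of lid above 0.6 m/s and contact force between lid and the fingers below 0.05 N) or (linear speed of mug above 0.6 m/s and contact force between mug and the fingers below 0.05 N) or (linear speed of opener above 0.6 m/s and contact force between opener and the fingers below 0.05 N) or (linear speed of brush above 0.6 m/s and contact force between brush and the fingers below 0.05 N)).
It also fails if it takes over 120 s, if anything falls off the work surface, if the arm or the gripper's body presses on something with over 40 N, if the wrist force passes 120 N, or if a joint passes its speed limit or range.

ROBOT

A 6-joint arm with a two-finger parallel gripper is mounted at the origin on the work surface. World frame = base frame: x ahead of the robot, y to its left, z up, the work surface at z = 0. Lengths are in mm, angles in rad, forces in N, time in s.
With the tool pointing down it reaches from about 400 to 925 mm from the base axis. Payload 12.5 kg.
Tool frame: the origin (TCP) lies midway between the tips of the shut fingers; the grasp point (between the pads) lies 19 mm behind it (env.pinch_z is the z of the grasp point in the tool frame, in mm); z points along the fingers, y is the line along which they close (so a half turn about z gives the same grasp; the last joint's range is limited). The gripper opens to 95 mm and grips with 3 to 60 N. Pads are 20 mm wide; open, the fingers measure 119 mm over their backs; the gripper's body (75 mm by 180 mm) begins 59 mm behind the grasp point.
Start: joints at [-1.388, 0.491, 1.559, -0, 1.092, -0.106], TCP at [178.024, -599.128, 214.661] pointing down, gripper open.
Joint ranges: [-3.1, 3.1], [-0.84, 2.19], [0.05, 2.79], [-1.13, 4.28], [0.06, 2.93], [-2.69, 2.69]. Speed limits (rad/s): [2.22, 2.22, 2.79, 3.14, 3.14, 3.14].

INTERFACE

Orientations are given as [roll, pitch, yaw] about the fixed x, y, z axes, in that order (R = Rz(yaw) Ry(pitch) Rx(roll)).
In Python, from cell import env, eyes gives the robot as it stands.
- The arm moves only by the shell command python3 -m inch 'ROWS'. ROWS is JSON, a list of rows, each a list of 3 entries, a list of its own where there are three numbers: the shift along the tool's x, y, z in units of 60 mm (1.0 is 60 mm), then the turn about the tool's z in units of 5 degrees (1.0 is 5 degrees), then the closure, from -1 (fully open) to 1 (shut). In form: [[[tx, ty, tz], turn, claw], ...]. A call has exactly 10 rows; each row shifts and turns the commanded pose from where the row before left it, along the tool's axes as they then stand; what a row does not reach is not made up. A row lasts 1/8 s, in which the tool goes at most 62.5 mm and 10.7 degrees, less where a joint would pass 70% of its speed; a pose out of reach is approached as far as the arm can. A call is refused whole if a number of a shift passes 1 or a number of a turn 1, either way. A call with a gripper value outside its range is refused whole. The fingers move at their own pace and stop on an object; the grip force is fixed at half the most. Time passes only in rows, so rows that do not move let the fingers close, or fill a call up. It gives the time, the measured TCP pose, the force, the opening and the grip force at its end, in the units of the state.
- env.state(): the state, without advancing time (a new reading comes with each control period).
- eyes.read_camera(name): name is "side" or "top"; returns a dict with "pixels" (480x640x3 uint8, red, green, blue), "fx", "fy", "cx", "cy" (pixels), "extrinsics" (4x4, takes a point from world to camera coordinates). Camera axes: x right, y down, z forward; pixel columns grow to the right and rows downward; lengths in mm; the calibration is good to about 2 mm. A picture is of the moment at which its call begins. There is no depth.
- env.job_done(): hands the job in; it is judged then, once.
Trained networks look in a picture, given as the dict that the camera call returned (one of the last four; its "shot" number tells which), for a name from the list of things; names that differ only in an ending like _2 or _b are one class to them, and where a whole thing is asked for, a point or a joint stands for the part that bears it (a point fixed in the world has none). Each returns a list of dicts, best first, with "score" (0 to 1); they miss things now and then, are a little off and sometimes report something else, mostly with a low value. They report only what shows in the picture. A call takes as long as a camera call. They do not tell look-alikes from the thing itself.
- eyes.boxes_of(name, picture): "centre" ([row, column] in pixels, amid what is visible of it).
- eyes.cut_out(name, picture): "mask" (480x640 bool, what is visible of it) and "centre" ([row, column] in pixels, amid what is visible of it).
- eyes.spot_point(name, picture): "centre" ([row, column] in pixels: a listed point, or the origin of a listed thing).
The state is a dict: "t": time; "joints": joint angles; "qvel": joint speeds; "tau": joint torques, N m; "eef_pos": TCP position; "tcp_rot": TCP orientation; "ft_force": force on the tool from outside, world axes, zero at the start; "moment": the same for the moment, N m; "opening": opening from 0.0 (shut) to 1.0 (fully open); "grip_force": force on a finger pad.
Only numpy, scipy, OpenCV 4.12 (cv2) and the standard library are available. Lean on these libraries where they do the work, as an engineer would, in place of code of your own. Each camera call takes 0.05 s, during which the arm holds its last target. There are 200 camera calls.

## Working session

There is one attempt and no reset: what is moved stays moved. The work goes in short steps, Python scripts to look and compute and a shell command to move; the robot and the scene stay as the last step left them, time stands still between calls to the robot, and variables do not carry over. Pictures are saved under pics/ and viewed, at most 14 in all, crops included, and the job is handed in when it is done.

```bash
ls; mkdir -p pics
cat > h.py <<'E'
from cell import env, eyes
import numpy as np, cv2
def shot(name,fn=None):
    p=eyes.read_camera(name)
    if fn: cv2.imwrite(f'pics/{fn}.png',cv2.cvtColor(p['pixels'],cv2.COLOR_RGB2BGR))
    return p
def ray(p,rc):
    E=np.array(p['extrinsics']);R,t=E[:3,:3],E[:3,3]
    d=R.T@np.array([(rc[1]-p['cx'])/p['fx'],(rc[0]-p['cy'])/p['fy'],1]);return -R.T@t,d
def at(p,rc,z):
    o,d=ray(p,rc);return o+d*(z-o[2])/d[2]
def px(p,X):
    E=np.array(p['extrinsics']);c=E[:3,:3]@np.array(X,float)+E[:3,3]
    return [p['cy']+p['fy']*c[1]/c[2],p['cx']+p['fx']*c[0]/c[2]]
E
python3 - <<'E'
from h import *
np.set_printoptions(precision=1,suppress=True)
t=shot('top','t0');s=shot('side','s0')
for p,n in((t,'top'),(s,'side')):
    print(n,p['fx'],ray(p,(240,320)))
    for k in 'lid mug opener brush rack teapot soap_dish plant jar'.split():
        for f in(eyes.spot_point,eyes.cut_out):
            print(k,f.__name__,[(np.round(d['centre']),round(d['score'],2),at(p,d['centre'],0)[:2]) for d in f(k,p)[:4]])
print(env.state())
E
```

```text
pics
top 560.2343678891656 (array([433.2,   3.2, 949.9]), array([ 0.1, -0. , -1. ]))
lid call [(array([317., 162.]), 0.9, array([403.3, 238. ])), (array([284., 338.]), 0.65, array([455.4, -56.7]))]
lid call [(array([318., 164.]), 0.76, array([400.6, 235. ]))]
mug call [(array([332., 452.]), 0.67, array([ 374.5, -247.6]))]
mug call [(array([331., 464.]), 0.57, array([ 376.4, -267.9]))]
opener call [(array([284., 252.]), 0.98, array([457.,  88.])), (array([202., 489.]), 0.6, array([ 595.5, -318.6]))]
opener call [(array([280., 254.]), 0.97, array([464.2,  85.6]))]
brush call [(array([275., 400.]), 0.94, array([ 470.3, -161.6])), (array([284., 340.]), 0.82, array([455.3, -60.1])), (array([362., 348.]), 0.67, array([327.4, -70.5])), (array([329., 457.]), 0.22, array([ 379.4, -255.6]))]
brush call [(array([275., 406.]), 0.95, array([ 470.4, -171.8])), (array([288., 343.]), 0.92, array([449.1, -64.9])), (array([362., 347.]), 0.87, array([326. , -69.2]))]
rack call [(array([178., 306.]), 0.94, array([638.2,  -2.6]))]
rack call [(array([192., 313.]), 0.75, array([613.9, -16. ]))]
teapot call
[... 1858 characters left out ...]
ray([406., 413.]), 0.6, array([ 597.7, -319.5]))]
soap_dish call [(array([404., 414.]), 0.87, array([ 600.7, -318. ]))]
plant call [(array([167., 383.]), 0.79, array([743.9, 245.8]))]
plant call []
jar call [(array([342., 494.]), 0.6, array([ 762.2, -245. ]))]
jar call [(array([325., 499.]), 0.61, array([ 786.4, -217. ]))]
{'t': 1.9, 'joints': array([-1.4,  0.5,  1.6,  0. ,  1.1, -0.1]), 'qvel': array([ 0.,  0.,  0.,  0., -0.,  0.]), 'tau': array([  0. , -61.2, -25.8,   0.1,   0. ,  -0. ]), 'eef_pos': array([ 178. , -599.2,  214.7]), 'tcp_rot': array([ 3.1, -0. ,  0.3]), 'ft_force': array([-0.1,  0.9,  0.6]), 'moment': array([ 0., -0., -0.]), 'grip_force': 0.0, 'opening': 0.9985299597328765}
```

View pics/t0.png

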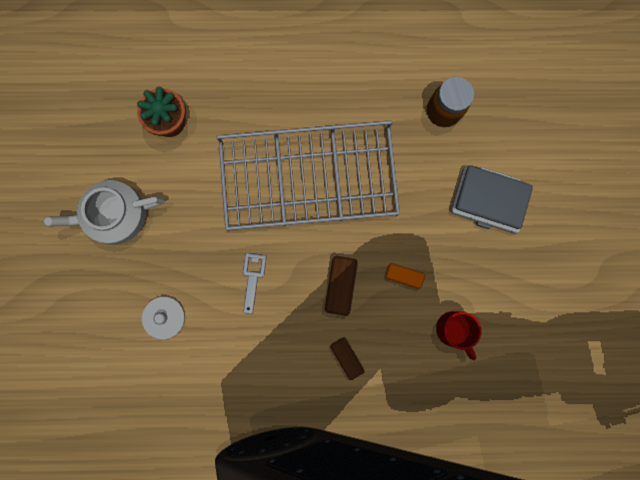

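View pics/s0.png

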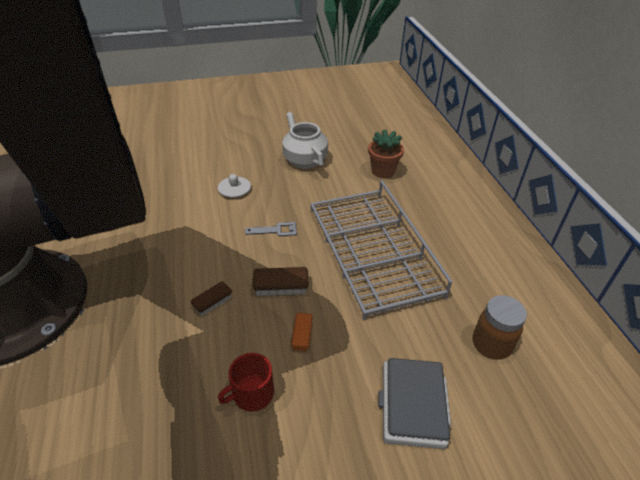

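The top view shows the teapot left at (110,210), so +y. The rack is centred at (308,176), the lid at (163,317), the opener at (254,283), the big dark brush at (341,286) and the mug at (459,330) with its handle toward (472,355). The small dark brush at (347,358) and the orange one are decoys. The side view agrees. Next I'll get precise poses.

```bash
cat > m.py <<'E'
from h import *
np.set_printoptions(precision=1,suppress=True)
t=shot('top');s=shot('side')
def rect(p,m,z):
    c=max(cv2.findContours(m.astype(np.uint8),0,1)[0],key=cv2.contourArea)[:,0,::-1].astype(float)
    w=np.float32([at(p,q,z)[:2] for q in c]);r=cv2.minAreaRect(w);return r,w
def circ(p,m,z):
    r,w=rect(p,m,z);return cv2.fitEllipse(w),cv2.minEnclosingCircle(w)
for rc in [(275,253)]:pass
o=eyes.cut_out('opener',t)
if o: print('opener',rect(t,o[0]['mask'],6)[0],'head px',)
for b in eyes.cut_out('brush',t)[:3]: print('brush',b['score'],rect(t,b['mask'],32)[0])
l=eyes.cut_out('lid',t)
if l: print('lid',circ(t,l[0]['mask'],10))
I=t['pixels'].astype(int)
g=cv2.cvtColor(t['pixels'],cv2.COLOR_RGB2HSV)
red=(((g[...,0]<6)|(g[...,0]>174))&(g[...,1]>180)&(g[...,2]>40));red[:280]=0
print('mug bbox',[ (a.min(),a.max()) for a in np.where(red)])
big=[cv2.resize(t['pixels'][y:y+100,x:x+133],(399,300),interpolation=cv2.INTER_CUBIC) for y,x in((170,50),(270,100),(280,400),(235,240))]
im=np.vstack([np.hstack(big[:2]),np.hstack(big[2:])]);cv2.imwrite('pics/c0.png',im[...,::-1])
r=cv2.resize(t['pixels'][110:240,205:410],(800,507),interpolation=cv2.INTER_CUBIC);cv2.imwrite('pics/c1.png',r[...,::-1])
np.save('t.npy',t,allow_pickle=True);np.save('s.npy',s,allow_pickle=True)
E
python3 m.py
```

```text
opener ((459.71160888671875, 88.37835693359375), (36.129432678222656, 100.43299102783203), 83.24866485595703) head px
brush 0.7 ((336.81884765625, -67.3626480102539), (64.79945373535156, 28.6368408203125), 29.560741424560547)
brush 0.58 ((454.0812683105469, -59.00066375732422), (42.31667709350586, 95.55078887939453), 80.37063598632812)
brush 0.55 ((469.4424743652344, -164.23275756835938), (63.504425048828125, 28.242216110229492), 70.14726257324219)
lid (((403.1901550292969, 234.83506774902344), (67.58108520507812, 68.07583618164062), 174.33543395996094), ((403.1733703613281, 234.83233642578125), 34.83658218383789))
mug bbox [(np.int64(312), np.int64(359)), (np.int64(436), np.int64(480))]
```

View pics/c0.png

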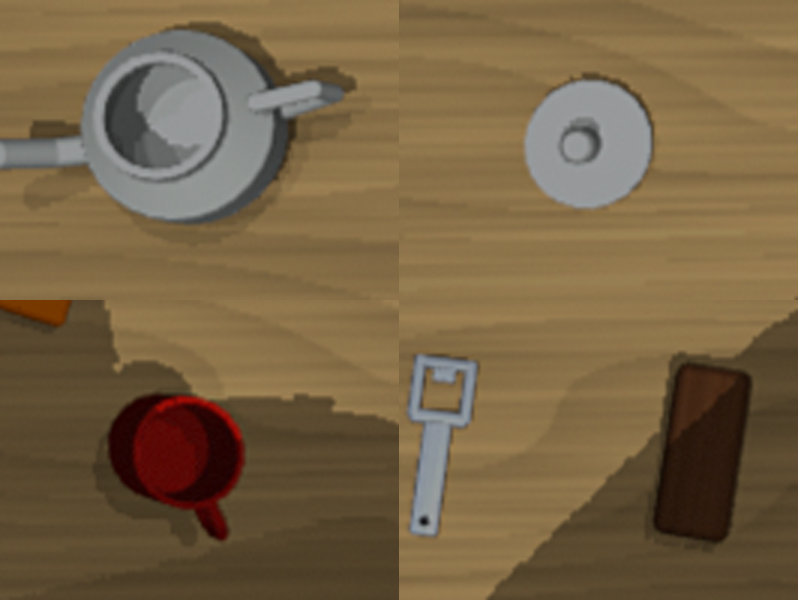

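View pics/c1.png

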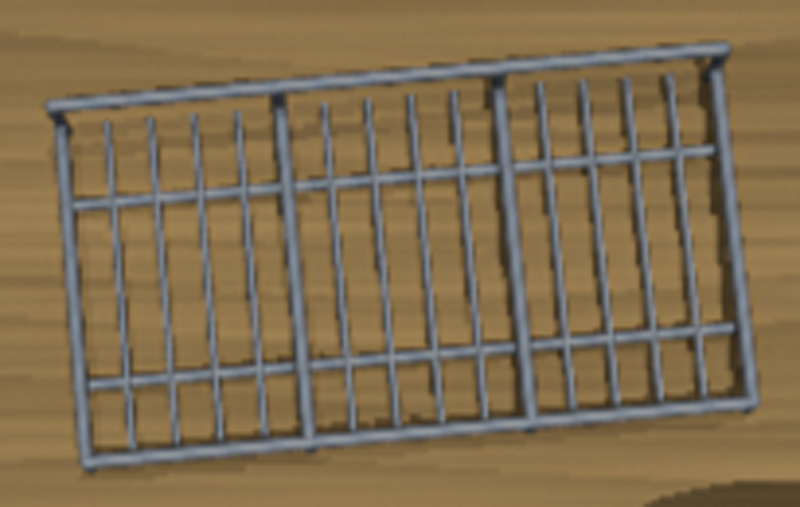

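The crops give these pixels: teapot mouth centre (209,103), lid knob (319,160), mug rim centre (331,463) with its handle tip at (359,474), opener head toward the rack, rack corners (229,227), (214,398), (137,218) and (122,391).

```bash
python3 - <<'E'
from h import *
np.set_printoptions(precision=1,suppress=True)
t=np.load('t.npy',allow_pickle=True).item();s=np.load('s.npy',allow_pickle=True).item()
f=lambda x,y:(110+y/3.902,205+x/3.902)
FL,FR=at(t,f(85,463),20)[:2],at(t,f(752,404),20)[:2]
BL,BR=at(t,f(52,106),45)[:2],at(t,f(727,48),45)[:2]
print('rack',FL,FR,BL,BR,'w',np.linalg.norm(FL-FR),np.linalg.norm(BL-BR),'d',np.linalg.norm(FL-BL),np.linalg.norm(FR-BR))
c=(FL+FR+BL+BR)/4; v=(FL-FR)+(BL-BR); th=np.arctan2(-v[0],v[1]); print('c',c,'yaw',th)
R=np.array([[np.cos(th),-np.sin(th)],[np.sin(th),np.cos(th)]])
for y in(-96,0,96):print('bay',y,c+R@[0,y])
print('teapot',at(t,(208.7,103.3),80),'mug rim',at(t,(330.7,463),58),'handle',at(t,(359,474),36),'knob',at(t,(319,159.7),36))
for n,X in dict(teapot=[*at(t,(208.7,103.3),80)],mug=at(t,(330.7,463),58),knob=[403,235,36],brush=[454,-59,32],opener=[459.7,88.4,6],rFL=[*FL,20],rFR=[*FR,20],rBL=[*BL,45],rBR=[*BR,45]).items(): print(n,'side rc',np.array(px(s,X)))
big=[cv2.resize(s['pixels'][y:y+100,x:x+133],(399,300),interpolation=cv2.INTER_CUBIC) for y,x in((110,260),(160,200),(340,200),(230,230))]
im=np.vstack([np.hstack(big[:2]),np.hstack(big[2:])]);cv2.imwrite('pics/c2.png',im[...,::-1])
E
python3 - <<'E'
import sys;sys.path.insert(0,'.')
from cell import env
s=env.state();print(s['tcp_rot'],env.pinch_z)
E
```

```text
rack [548.9 129.5] [ 572.9 -157.1] [698.4 141.6] [ 722.9 -146. ] w 287.61404185399624 288.61443324695875 d 150.07730222253642 150.48078189202775
c [635.8  -8. ] yaw 0.08423445494787872
bay -96 [ 643.9 -103.7]
bay 0 [635.8  -8. ]
bay 96 [627.7  87.6]
teapot [573.9 314.3  80. ] mug rim [ 379.9 -249.    58. ] handle [ 333.6 -271.2   36. ] knob [401.1 233.5  36. ]
teapot side rc [129.4 304.1]
mug side rc [370.4 250.1]
knob side rc [176.  232.8]
brush side rc [274.1 280.6]
opener side rc [228.3 271.1]
rFL side rc [203.5 311.1]
rFR side rc [311.2 363.7]
rBL side rc [180.6 380.7]
rBR side rc [280.8 450. ]
[ 3.14147729e+00 -1.31042304e-05  2.88807165e-01] -18.8
```

View pics/c2.png

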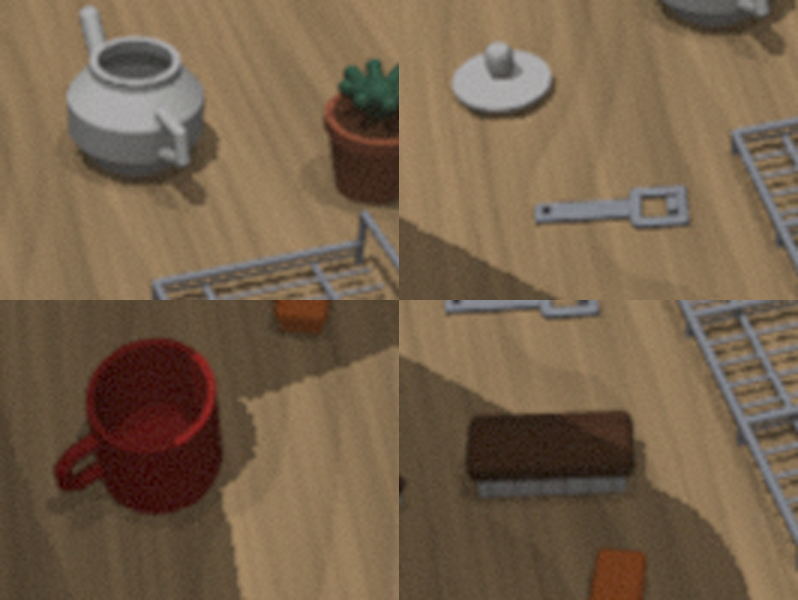

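The side view confirms the mouth at (130,305) and the mug rim at (372,251), both within about 2 px of projection. First move: hover over the mug.

```bash
cat > to.py <<'E'
import sys;from h import env;import numpy as np
x,y,z,w=map(float,sys.argv[1:5]);s=env.state();p=s['eef_pos'];yw=np.degrees(s['tcp_rot'][2]);a=np.radians(w)
dx,dy=x-p[0],y-p[1]
print('now',np.round(p,1),'yaw',round(yw,2),'turn units',round((yw-w)/5,2),'shift units',np.round(np.array([dx*np.cos(a)+dy*np.sin(a),dx*np.sin(a)-dy*np.cos(a),p[2]-z])/60,3),'F',np.round(s['ft_force'],1),'open',round(s['opening'],3),'grip',s['grip_force'],'t',s['t'])
E
python3 -m inch '[[[0,0,0],-0.9,-1],[[0,0,0],-0.9,-1],[[0.69,-0.48,0.2],0,-1],[[0.69,-0.48,0.2],0,-1],[[0.69,-0.48,0.2],0,-1],[[0.69,-0.48,0.2],0,-1],[[0.69,-0.48,0.2],0,-1],[[0.69,-0.48,0.2],0,-1],[[0.69,-0.48,0.2],0,-1],[[0.69,-0.48,0.2],0,-1]]'; python3 to.py 380 -249 22 25.6
```

```text
t: 3.4
eef_pos: [378.2, -247.2, 118.5]
tcp_rot: [3.141, -0.0, 0.446]
ft_force: [1.2, 0.3, 0.2]
opening: 1.001
grip_force: 0.0
now [ 378.2 -247.2  118.5] yaw 25.53 turn units -0.01 shift units [0.014 0.04  1.608] F [1.2 0.3 0.2] open 1.001 grip 0.0 t 3.4
```

Good tracking. Descend, grip, lift.

```bash
python3 -m inch '[[[0.01,0.04,0.2],0,-1],[[0,0,0.3],0,-1],[[0,0,0.3],0,-1],[[0,0,0.3],0,-1],[[0,0,0.3],0,-1],[[0,0,0.2],0,-1],[[0,0,0],0,1],[[0,0,0],0,1],[[0,0,0],0,1],[[0,0,0],0,1]]'; python3 -m inch '[[[0,0,0],0,1],[[0,0,0],0,1],[[0,0,0],0,1],[[0,0,-0.2],0,1],[[0,0,-0.3],0,1],[[0,0,-0.4],0,1],[[0,0,-0.4],0,1],[[0,0,-0.4],0,1],[[0,0,-0.3],0,1],[[0,0,-0.2],0,1]]';  python3 to.py 627.7 87.6 150 85
```

```text
t: 4.65
eef_pos: [379.2, -250.5, 23.1]
tcp_rot: [3.141, -0.0, 0.446]
ft_force: [-0.4, 0.2, 0.0]
opening: 0.638
grip_force: 0.0
t: 5.9
eef_pos: [379.0, -250.3, 155.9]
tcp_rot: [3.141, -0.0, 0.446]
ft_force: [0.3, 0.2, -0.3]
opening: 0.614
grip_force: 30.0
now [ 379.  -250.3  155.9] yaw 25.55 turn units -11.89 shift units [5.971 3.638 0.099] F [ 0.3  0.2 -0.3] open 0.614 grip 29.999534231610596 t 5.9
```

Gripped. Turn to yaw 4.8° so the handle points frontward, and move above the left bay.

```bash
python3 -m inch '[[[0,0,0],1,1],[[0,0,0],1,1],[[0,0,0],1,1],[[0,0,0],1,1],[[0,0,0],0.15,1],[[0,0,0],0,1],[[0,0,0],0,1],[[0,0,0],0,1],[[0,0,0],0,1],[[0,0,0],0,1]]'; python3 to.py 627.7 87.6 150 4.8
python3 - <<'E'
from h import *
s=shot('side','s1')
E
```

```text
t: 7.15
eef_pos: [379.1, -250.3, 154.6]
tcp_rot: [3.142, 0.0, 0.084]
ft_force: [0.3, 0.2, -1.2]
opening: 0.615
grip_force: 30.0
now [ 379.1 -250.3  154.6] yaw 4.81 turn units 0.0 shift units [ 4.601 -5.265  0.077] F [ 0.3  0.2 -1.2] open 0.615 grip 29.99966137111187 t 7.15
```

View pics/s1.png

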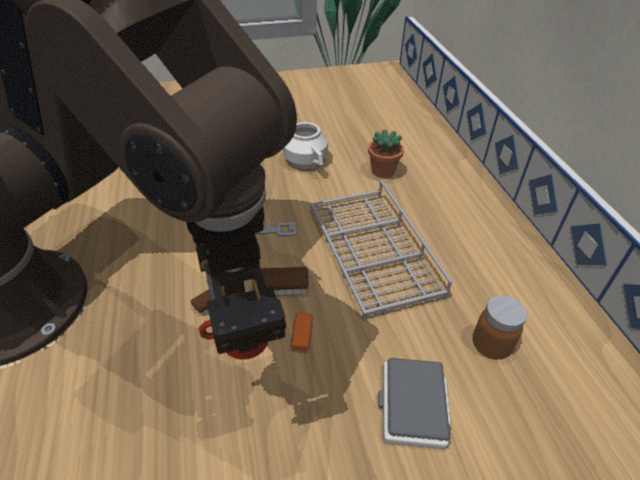

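Mug held upright (bottom at (247,350), handle at (207,328) toward the robot). On to the bay.

```bash
python3 -m inch '[[[0.3,-0.35,0],0,1],[[0.5,-0.57,0],0,1],[[0.5,-0.57,0],0,1],[[0.5,-0.57,0],0,1],[[0.5,-0.57,0],0,1],[[0.5,-0.57,0],0,1],[[0.5,-0.57,0],0,1],[[0.5,-0.57,0],0,1],[[0.5,-0.57,0],0,1],[[0.3,-0.35,0],0,1]]'; python3 to.py 627.7 87.6 40 4.8
```

```text
t: 8.45
eef_pos: [628.5, 89.1, 154.3]
tcp_rot: [-3.142, 0.0, 0.085]
ft_force: [-1.0, -0.2, -0.7]
opening: 0.613
grip_force: 30.0
now [628.5  89.1 154.3] yaw 4.87 turn units 0.01 shift units [-0.016  0.023  1.905] F [-1.  -0.2 -0.7] open 0.613 grip 29.999339198693633 t 8.45
```

```bash
python3 -m inch '[[[-0.01,0.02,0.2],0,1],[[0,0,0.3],0,1],[[0,0,0.3],0,1],[[0,0,0.3],0,1],[[0,0,0.3],0,1],[[0,0,0.25],0,1],[[0,0,0.15],0,1],[[0,0,0.08],0,1],[[0,0,0.03],0,1],[[0,0,0],0,1]]'; python3 to.py 627.7 87.6 35 4.8
```

```text
t: 9.7
eef_pos: [627.4, 86.0, 40.3]
tcp_rot: [3.141, -0.001, 0.084]
ft_force: [-0.2, -0.8, -2.1]
opening: 0.612
grip_force: 30.0
now [627.4  86.   40.3] yaw 4.8 turn units -0.0 shift units [ 0.008 -0.026  0.088] F [-0.2 -0.8 -2.1] open 0.612 grip 29.99950293917209 t 9.7
```

```bash
python3 -m inch '[[[0,0,0.02],0,1],[[0,0,0.02],0,1],[[0,0,0.02],0,1],[[0,0,0.01],0,1],[[0,0,0],0,1],[[0,0,0],0,1],[[0,0,0],0,1],[[0,0,0],0,1],[[0,0,0],0,1],[[0,0,0],0,1]]'; python3 to.py 627.7 87.6 34 4.8
```

```text
t: 10.95
eef_pos: [627.2, 86.0, 35.8]
tcp_rot: [3.141, -0.0, 0.084]
ft_force: [0.9, -0.0, -1.4]
opening: 0.613
grip_force: 30.0
now [627.2  86.   35.8] yaw 4.8 turn units -0.0 shift units [ 0.01  -0.026  0.03 ] F [ 0.9 -0.  -1.4] open 0.613 grip 29.999554487876594 t 10.95
```

```bash
python3 -m inch '[[[0,0,0.02],0,1],[[0,0,0],0,1],[[0,0,0.02],0,1],[[0,0,0],0,1],[[0,0,0],0,1],[[0,0,0],0,1],[[0,0,0],0,1],[[0,0,0],0,1],[[0,0,0],0,1],[[0,0,0],0,1]]'; python3 to.py 627.7 87.6 34 4.8
```

```text
t: 12.2
eef_pos: [627.3, 86.0, 35.0]
tcp_rot: [3.141, -0.001, 0.084]
ft_force: [-5.3, -1.0, 16.5]
opening: 0.615
grip_force: 30.0
now [627.3  86.   35. ] yaw 4.8 turn units 0.0 shift units [ 0.009 -0.026  0.016] F [-5.3 -1.  16.5] open 0.615 grip 30.00239652581513 t 12.2
```

Contact. Release and rise, then travel to the brush.

```bash
python3 -m inch '[[[0,0,0],0,0],[[0,0,0],0,-0.5],[[0,0,0],0,-0.5],[[0,0,0],0,-0.5],[[0,0,-0.2],0,-0.5],[[0,0,-0.4],0,-0.5],[[0,0,-0.5],0,-0.5],[[0,0,-0.5],0,-0.5],[[0,0,-0.4],0,-0.5],[[0,0,0],0,-0.5]]'; python3 to.py 454 -59 100 -9.6
```

```text
t: 13.45
eef_pos: [628.0, 86.1, 155.7]
tcp_rot: [3.141, -0.004, 0.084]
ft_force: [0.2, 0.5, -1.2]
opening: 0.752
grip_force: 0.0
now [628.   86.1 155.7] yaw 4.8 turn units 2.88 shift units [-2.456  2.867  0.928] F [ 0.2  0.5 -1.2] open 0.752 grip 0.0 t 13.45
```

```bash
python3 -m inch '[[[0,0,0],0.96,-0.5],[[0,0,0],0.96,-0.5],[[0,0,0],0.96,-0.5],[[-0.4,0.47,0],0,-0.5],[[-0.4,0.47,0],0,-0.5],[[-0.4,0.47,0.1],0,-0.5],[[-0.4,0.47,0.2],0,-0.5],[[-0.4,0.47,0.3],0,-0.5],[[-0.4,0.47,0.3],0,-0.5],[[-0.05,0.05,0],0,-0.5]]'; python3 to.py 454 -59 12 -9.6
python3 - <<'E'
from h import *
np.set_printoptions(precision=1,suppress=True)
t=shot('top')
for k in('mug','brush'):
    for d in eyes.cut_out(k,t)[:3]: print(k,d['score'],np.array(d['centre']),at(t,d['centre'],45))
E
```

```text
t: 14.7
eef_pos: [451.4, -59.9, 98.1]
tcp_rot: [-3.141, 0.004, -0.17]
ft_force: [-0.1, -0.6, 0.0]
opening: 0.75
grip_force: 0.0
now [451.4 -59.9  98.1] yaw -9.72 turn units -0.02 shift units [ 0.04  -0.022  1.436] F [-0.1 -0.6  0. ] open 0.75 grip 0.0 t 14.7
mug 0.65 [182.7 250.7] [621.5  87.7  45. ]
mug 0.37 [318.1 164.6] [402.8 223.5  45. ]
```

```bash
python3 -m inch '[[[0.04,-0.02,0.2],0,-0.5],[[0,0,0.3],0,-0.5],[[0,0,0.3],0,-0.5],[[0,0,0.3],0,-0.5],[[0,0,0.2],0,-0.5],[[0,0,0.13],0,-0.5],[[0,0,0],0,1],[[0,0,0],0,1],[[0,0,0],0,1],[[0,0,0],0,1]]'; python3 -m inch '[[[0,0,0],0,1],[[0,0,0],0,1],[[0,0,0],0,1],[[0,0,-0.1],0,1],[[0,0,-0.2],0,1],[[0,0,-0.3],0,1],[[0,0,-0.3],0,1],[[0,0,-0.3],0,1],[[0,0,-0.2],0,1],[[0,0,-0.1],0,1]]'; python3 to.py 643.9 -103.7 100 4.8
```

```text
t: 16.1
eef_pos: [456.4, -58.6, 14.0]
tcp_rot: [3.141, -0.001, -0.168]
ft_force: [-1.1, -0.5, 4.0]
opening: 0.443
grip_force: 30.0
t: 17.35
eef_pos: [456.2, -58.5, 104.4]
tcp_rot: [3.141, -0.001, -0.168]
ft_force: [-0.7, -0.2, -0.5]
opening: 0.437
grip_force: 30.0
now [456.2 -58.5 104.4] yaw -9.6 turn units -2.88 shift units [3.055 1.013 0.074] F [-0.7 -0.2 -0.5] open 0.437 grip 29.999925792217255 t 17.35
```

```bash
python3 -m inch '[[[0,0,0],-0.96,1],[[0,0,0],-0.96,1],[[0,0,0],-0.96,1],[[0.3,0.1,0],0,1],[[0.55,0.18,0],0,1],[[0.6,0.2,0],0,1],[[0.6,0.2,0],0,1],[[0.6,0.2,0],0,1],[[0.35,0.11,0],0,1],[[0.1,0.03,0],0,1]]'; python3 to.py 646.1 -103.8 26 4.8
```

```text
t: 18.6
eef_pos: [646.9, -104.1, 102.8]
tcp_rot: [-3.141, 0.001, 0.084]
ft_force: [-0.6, 0.4, -1.7]
opening: 0.438
grip_force: 30.0
now [ 646.9 -104.1  102.8] yaw 4.79 turn units -0.0 shift units [-0.014 -0.005  1.28 ] F [-0.6  0.4 -1.7] open 0.438 grip 29.99978542327881 t 18.6
```

```bash
python3 -m inch '[[[-0.01,0,0.2],0,1],[[0,0,0.3],0,1],[[0,0,0.3],0,1],[[0,0,0.25],0,1],[[0,0,0.1],0,1],[[0,0,0.06],0,1],[[0,0,0.03],0,1],[[0,0,0],0,1],[[0,0,0],0,1],[[0,0,0],0,1]]'; python3 to.py 646.1 -103.8 26 4.8
```

```text
t: 19.85
eef_pos: [646.1, -104.0, 29.5]
tcp_rot: [3.141, -0.0, 0.084]
ft_force: [-0.1, -0.3, -1.4]
opening: 0.439
grip_force: 30.0
now [ 646.1 -104.    29.5] yaw 4.8 turn units -0.0 shift units [ 0.001 -0.003  0.058] F [-0.1 -0.3 -1.4] open 0.439 grip 29.999816715717316 t 19.85
```

```bash
python3 -m inch '[[[0,0,0.02],0,1],[[0,0,0],0,1],[[0,0,0.02],0,1],[[0,0,0],0,1],[[0,0,0.01],0,1],[[0,0,0],0,1],[[0,0,0],0,1],[[0,0,0],0,1],[[0,0,0],0,1],[[0,0,0],0,1]]'; python3 to.py 646.1 -103.8 26 4.8
```

```text
t: 21.1
eef_pos: [646.0, -104.0, 26.2]
tcp_rot: [3.141, -0.0, 0.084]
ft_force: [-0.0, 0.2, -0.9]
opening: 0.442
grip_force: 30.0
now [ 646.  -104.    26.2] yaw 4.8 turn units -0.0 shift units [ 0.002 -0.003  0.004] F [-0.   0.2 -0.9] open 0.442 grip 29.999932050704956 t 21.1
```

```bash
python3 -m inch '[[[0,0,0.015],0,1],[[0,0,0],0,1],[[0,0,0],0,1],[[0,0,0],0,1],[[0,0,0.01],0,1],[[0,0,0],0,1],[[0,0,0],0,1],[[0,0,0],0,1],[[0,0,0],0,1],[[0,0,0],0,1]]'; python3 to.py 646.1 -103.8 26 4.8
```

```text
t: 22.35
eef_pos: [646.0, -104.0, 26.1]
tcp_rot: [3.141, -0.001, 0.084]
ft_force: [-5.2, 0.9, 12.6]
opening: 0.442
grip_force: 30.0
now [ 646.  -104.    26.1] yaw 4.8 turn units -0.0 shift units [ 0.001 -0.003  0.001] F [-5.2  0.9 12.6] open 0.442 grip 30.0022092461586 t 22.35
```

Contact. Release with a limited opening, then go to the opener (yaw -6.75°).

```bash
python3 -m inch '[[[0,0,0],0,0],[[0,0,0],0,-0.2],[[0,0,0],0,-0.2],[[0,0,0],0,-0.2],[[0,0,-0.1],0,-0.2],[[0,0,-0.2],0,-0.2],[[0,0,-0.4],0,-0.2],[[0,0,-0.4],0,-0.2],[[0,0,-0.2],0,-0.2],[[0,0,0],0,-0.2]]'; python3 to.py 462 88 60 -6.75
```

```text
t: 23.6
eef_pos: [646.2, -104.0, 103.7]
tcp_rot: [3.141, -0.002, 0.084]
ft_force: [0.7, -0.1, -1.2]
opening: 0.599
grip_force: 0.0
now [ 646.2 -104.   103.7] yaw 4.8 turn units 2.31 shift units [-3.426 -2.818  0.728] F [ 0.7 -0.1 -1.2] open 0.599 grip 0.0 t 23.6
```

```bash
python3 -m inch '[[[0,0,0],0.77,0],[[0,0,0],0.77,0],[[0,0,0],0.77,0],[[-0.5,-0.4,0],0,0],[[-0.6,-0.5,0],0,0],[[-0.6,-0.5,0],0,0],[[-0.6,-0.5,0.1],0,0],[[-0.6,-0.5,0.2],0,0],[[-0.4,-0.32,0.3],0,0],[[-0.13,-0.1,0.1],0,0]]'; python3 to.py 462 88 3 -6.75
python3 - <<'E'
from h import *
t=shot('top');print([(d['score'],d['centre']) for d in eyes.cut_out('brush',t)[:3]])
t=shot('top','t1')
E
```

```text
t: 24.85
eef_pos: [459.9, 89.1, 59.6]
tcp_rot: [3.141, 0.003, -0.116]
ft_force: [0.9, -0.1, -0.8]
opening: 0.5
grip_force: 0.0
now [459.9  89.1  59.6] yaw -6.67 turn units 0.02 shift units [0.038 0.014 0.944] F [ 0.9 -0.1 -0.8] open 0.5 grip 0.0 t 24.85
[(0.97, [275.5, 404.3]), (0.72, [170.0, 365.2]), (0.69, [360.6, 345.8])]
```

View pics/t1.png

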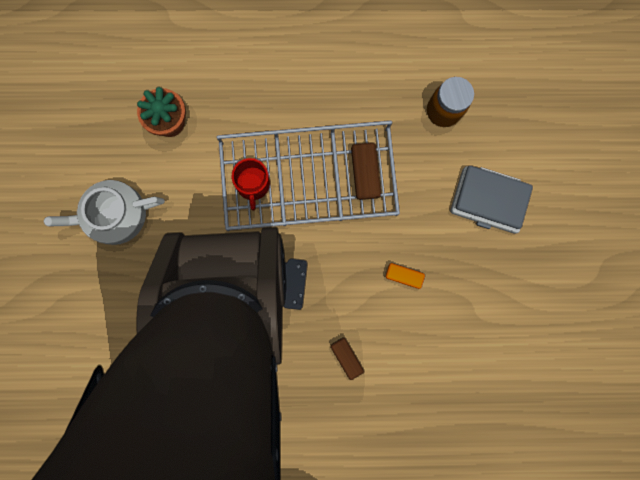

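Mug (178,251) and brush (170,366) sit well in their bays. Lower onto the opener.

```bash
python3 -m inch '[[[0.02,0.01,0.2],0,0],[[0,0,0.25],0,0],[[0,0,0.25],0,0],[[0,0,0.12],0,0],[[0,0,0.05],0,0],[[0,0,0],0,0],[[0,0,0],0,0],[[0,0,0],0,0],[[0,0,0],0,0],[[0,0,0],0,0]]'; python3 to.py 462 88 2.5 -6.75
```

```text
t: 26.25
eef_pos: [462.6, 87.5, 8.6]
tcp_rot: [3.142, -0.0, -0.118]
ft_force: [0.8, -0.3, 0.8]
opening: 0.504
grip_force: 0.0
now [462.6  87.5   8.6] yaw -6.75 turn units -0.0 shift units [-0.012 -0.006  0.102] F [ 0.8 -0.3  0.8] open 0.504 grip 0.0 t 26.25
```

```bash
python3 -m inch '[[[0,0,0.05],0,0],[[0,0,0.05],0,0],[[0,0,0],0,0],[[0,0,0],0,1],[[0,0,0],0,1],[[0,0,0],0,1],[[0,0,0],0,1],[[0,0,0],0,1],[[0,0,0],0,1],[[0,0,0],0,1]]'; python3 to.py 462 88 2.5 -6.75
```

```text
t: 27.5
eef_pos: [462.7, 87.5, 2.5]
tcp_rot: [3.142, -0.0, -0.118]
ft_force: [-0.2, 0.8, -0.1]
opening: 0.157
grip_force: 30.1
now [462.7  87.5   2.5] yaw -6.76 turn units -0.0 shift units [-0.012 -0.007  0.   ] F [-0.2  0.8 -0.1] open 0.157 grip 30.10531112551689 t 27.5
```

```bash
python3 -m inch '[[[0,0,-0.1],0,1],[[0,0,-0.2],0,1],[[0,0,-0.3],0,1],[[0,0,-0.4],0,1],[[0,0,-0.4],0,1],[[0,0,-0.2],0,1],[[0,0,0],-0.77,1],[[0,0,0],-0.77,1],[[0,0,0],-0.77,1],[[0,0,0],0,1]]'; python3 to.py 638.8 -7.7 90 4.8;  python3 - <<'E'
from h import *
s=shot('side');im=cv2.resize(s['pixels'][130:330,150:416],(798,600));cv2.imwrite('pics/s2.png',im[...,::-1])
E
```

```text
t: 28.75
eef_pos: [462.5, 87.5, 98.5]
tcp_rot: [3.142, 0.0, 0.083]
ft_force: [0.1, -0.2, -0.5]
opening: 0.163
grip_force: 30.1
now [462.5  87.5  98.5] yaw 4.77 turn units -0.01 shift units [2.796 1.827 0.142] F [ 0.1 -0.2 -0.5] open 0.163 grip 30.087753664702177 t 28.75
```

View pics/s2.png

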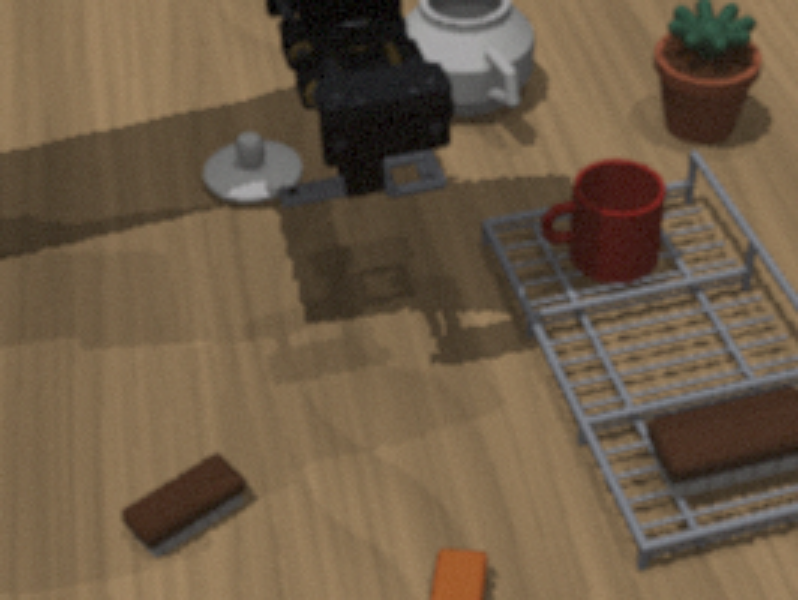

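Opener held level (at (365,185) of the crop). Carry to the middle bay.

```bash
python3 -m inch '[[[0.2,0.13,0],0,1],[[0.4,0.26,0],0,1],[[0.4,0.26,0],0,1],[[0.4,0.26,0],0,1],[[0.4,0.26,0],0,1],[[0.4,0.26,0],0,1],[[0.4,0.26,0],0,1],[[0.2,0.14,0],0,1],[[0,0,0],0,1],[[0,0,0],0,1]]'; python3 to.py 638.8 -7.7 20 4.8
```

```text
t: 30.05
eef_pos: [638.4, -7.5, 98.4]
tcp_rot: [-3.141, 0.001, 0.084]
ft_force: [0.0, -0.2, -1.4]
opening: 0.163
grip_force: 30.1
now [638.4  -7.5  98.4] yaw 4.8 turn units -0.0 shift units [0.006 0.004 1.306] F [ 0.  -0.2 -1.4] open 0.163 grip 30.088051613420248 t 30.05
```

```bash
python3 -m inch '[[[0.01,0,0.2],0,1],[[0,0,0.3],0,1],[[0,0,0.3],0,1],[[0,0,0.25],0,1],[[0,0,0.15],0,1],[[0,0,0.1],0,1],[[0,0,0.02],0,1],[[0,0,0],0,1],[[0,0,0],0,1],[[0,0,0],0,1]]'; python3 to.py 638.8 -7.7 14.5 4.8
```

```text
t: 31.3
eef_pos: [640.0, -7.8, 19.6]
tcp_rot: [3.141, -0.001, 0.084]
ft_force: [-0.1, 0.3, -1.1]
opening: 0.16
grip_force: 30.1
now [640.   -7.8  19.6] yaw 4.79 turn units -0.0 shift units [-0.019 -0.004  0.086] F [-0.1  0.3 -1.1] open 0.16 grip 30.08801283314824 t 31.3
```

```bash
python3 -m inch '[[[-0.01,0,0.02],0,1],[[0,0,0],0,1],[[0,0,0.02],0,1],[[0,0,0],0,1],[[0,0,0.02],0,1],[[0,0,0],0,1],[[0,0,0.01],0,1],[[0,0,0],0,1],[[0,0,0],0,1],[[0,0,0],0,1]]'; python3 to.py 638.8 -7.7 14.5 4.8
```

```text
t: 32.55
eef_pos: [639.2, -7.8, 15.1]
tcp_rot: [3.142, -0.0, 0.084]
ft_force: [0.8, -0.4, -0.0]
opening: 0.159
grip_force: 30.1
now [639.2  -7.8  15.1] yaw 4.8 turn units -0.0 shift units [-0.007 -0.003  0.01 ] F [ 0.8 -0.4 -0. ] open 0.159 grip 30.088171530514956 t 32.55
```

```bash
python3 -m inch '[[[0,0,0.015],0,1],[[0,0,0],0,1],[[0,0,0],0,1],[[0,0,0],0,1],[[0,0,0.01],0,1],[[0,0,0],0,1],[[0,0,0],0,1],[[0,0,0],0,1],[[0,0,0],0,1],[[0,0,0],0,1]]'; python3 to.py 638.8 -7.7 14.5 4.8
```

```text
t: 33.8
eef_pos: [639.3, -7.8, 14.5]
tcp_rot: [3.141, -0.001, 0.084]
ft_force: [-3.1, 0.2, 11.7]
opening: 0.163
grip_force: 30.2
now [639.3  -7.8  14.5] yaw 4.8 turn units 0.0 shift units [-0.008 -0.003 -0.   ] F [-3.1  0.2 11.7] open 0.163 grip 30.24940587580204 t 33.8
```

Contact. Release and go to the lid.

```bash
python3 -m inch '[[[0,0,0],0,0.5],[[0,0,0],0,0.3],[[0,0,0],0,0.3],[[0,0,0],0,0.3],[[0,0,-0.1],0,0.3],[[0,0,-0.2],0,0.3],[[0,0,-0.4],0,0.3],[[0,0,-0.5],0,0.3],[[0,0,-0.5],0,0.3],[[0,0,-0.3],0,0.3]]'; python3 to.py 402.5 234.5 80 4.8
```

```text
t: 35.05
eef_pos: [639.6, -7.9, 135.9]
tcp_rot: [3.141, -0.002, 0.084]
ft_force: [0.5, -0.6, -0.7]
opening: 0.349
grip_force: 0.0
now [639.6  -7.9 135.9] yaw 4.8 turn units -0.0 shift units [-3.6   -4.356  0.932] F [ 0.5 -0.6 -0.7] open 0.349 grip 0.0 t 35.05
```

```bash
python3 -m inch '[[[-0.2,-0.24,0],0,0],[[-0.5,-0.6,0],0,0],[[-0.5,-0.6,0],0,0],[[-0.5,-0.6,0],0,0],[[-0.5,-0.6,0],0,0],[[-0.5,-0.6,0.1],0,0],[[-0.5,-0.6,0.2],0,0],[[-0.3,-0.4,0.3],0,0],[[-0.1,-0.12,0.2],0,0],[[0,0,0],0,0]]'; python3 to.py 402.5 234.5 18 4.8
```

```text
t: 36.3
eef_pos: [401.2, 234.7, 84.6]
tcp_rot: [3.141, 0.002, 0.085]
ft_force: [1.0, 0.7, 0.5]
opening: 0.502
grip_force: 0.0
now [401.2 234.7  84.6] yaw 4.86 turn units 0.01 shift units [0.022 0.005 1.111] F [1.  0.7 0.5] open 0.502 grip 0.0 t 36.3
```

```bash
python3 -m inch '[[[0.01,0,0.2],0,0],[[0,0,0.3],0,0],[[0,0,0.3],0,0],[[0,0,0.15],0,0],[[0,0,0.06],0,0],[[0,0,0],0,0],[[0,0,0],0,0],[[0,0,0],0,0],[[0,0,0],0,0],[[0,0,0],0,0]]'; python3 to.py 402.5 234.5 18 4.8
```

```text
t: 37.55
eef_pos: [402.7, 234.8, 25.1]
tcp_rot: [3.142, -0.0, 0.084]
ft_force: [-0.6, -0.5, 0.2]
opening: 0.498
grip_force: 0.0
now [402.7 234.8  25.1] yaw 4.8 turn units -0.0 shift units [-0.004  0.005  0.118] F [-0.6 -0.5  0.2] open 0.498 grip 0.0 t 37.55
```

```bash
python3 -m inch '[[[0,0,0.05],0,0],[[0,0,0.05],0,0],[[0,0,0.01],0,0],[[0,0,0],0,0.4],[[0,0,0],0,1],[[0,0,0],0,1],[[0,0,0],0,1],[[0,0,0],0,1],[[0,0,0],0,1],[[0,0,0],0,1]]'; python3 to.py 573.9 314.3 150 4.8
```

```text
t: 38.8
eef_pos: [402.7, 234.8, 18.4]
tcp_rot: [3.141, -0.0, 0.084]
ft_force: [-0.2, -0.1, 1.7]
opening: 0.199
grip_force: 30.0
now [402.7 234.8  18.4] yaw 4.8 turn units 0.0 shift units [ 2.954 -1.082 -2.193] F [-0.2 -0.1  1.7] open 0.199 grip 30.000458805297967 t 38.8
```

```bash
python3 -m inch '[[[0,0,-0.05],0,1],[[0,0,-0.1],0,1],[[0,0,-0.2],0,1],[[0,0,-0.3],0,1],[[0,0,-0.4],0,1],[[0,0,-0.4],0,1],[[0,0,-0.4],0,1],[[0,0,-0.25],0,1],[[0,0,-0.1],0,1],[[0,0,0],0,1]]'; python3 -m inch '[[[0.15,-0.05,0],0,1],[[0.3,-0.11,0],0,1],[[0.4,-0.15,0],0,1],[[0.4,-0.15,0],0,1],[[0.4,-0.15,0],0,1],[[0.4,-0.15,0],0,1],[[0.4,-0.15,0],0,1],[[0.3,-0.1,0],0,1],[[0.15,-0.05,0],0,1],[[0.05,-0.02,0],0,1]]'; python3 to.py 573.9 314.3 95 4.8;  python3 - <<'E'
from h import *
s=shot('side');im=cv2.resize(s['pixels'][60:260,200:466],(798,600));cv2.imwrite('pics/s3.png',im[...,::-1])
t=shot('top');print([(d['score'],d['centre']) for d in eyes.cut_out('teapot',t)[:3]])
E
```

```text
t: 40.05
eef_pos: [402.7, 234.8, 150.7]
tcp_rot: [-3.141, -0.001, 0.084]
ft_force: [-0.7, 0.1, -1.2]
opening: 0.201
grip_force: 30.0
t: 41.3
eef_pos: [573.8, 314.2, 149.6]
tcp_rot: [3.141, 0.001, 0.084]
ft_force: [1.1, 0.2, -1.1]
opening: 0.203
grip_force: 30.0
now [573.8 314.2 149.6] yaw 4.79 turn units -0.0 shift units [ 0.002 -0.001  0.91 ] F [ 1.1  0.2 -1.1] open 0.203 grip 29.999739468621556 t 41.3
[(0.6, [223.7, 124.4])]
```

View pics/s3.png

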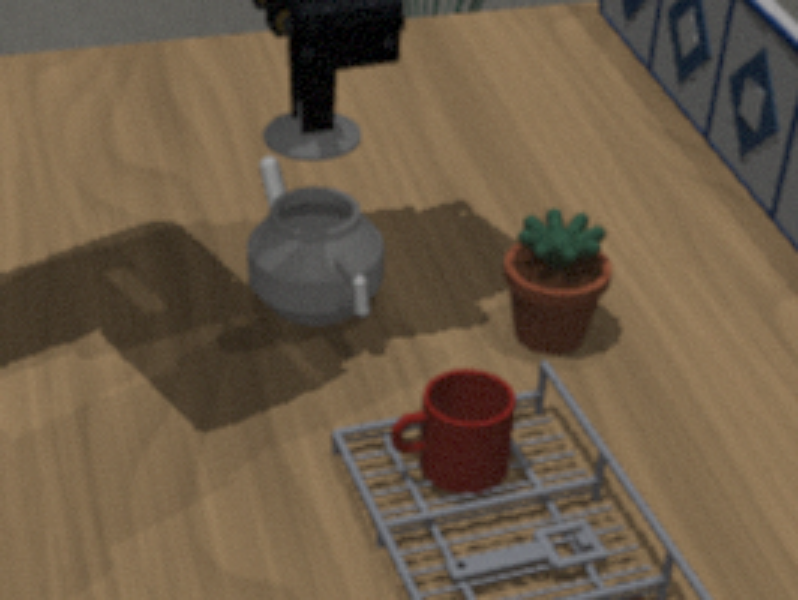

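Lid hangs level over the mouth (flange at col 312, mouth at col 316 in the crop, a hint of about 1 mm more +x). Lower gently.

```bash
python3 -m inch '[[[0.02,0,0.1],0,1],[[0,0,0.2],0,1],[[0,0,0.2],0,1],[[0,0,0.15],0,1],[[0,0,0.1],0,1],[[0,0,0.05],0,1],[[0,0,0.03],0,1],[[0,0,0],0,1],[[0,0,0],0,1],[[0,0,0],0,1]]'; python3 to.py 574.9 314.3 91 4.8
```

```text
t: 42.7
eef_pos: [574.9, 314.4, 100.8]
tcp_rot: [-3.142, -0.0, 0.084]
ft_force: [-0.2, 0.4, -1.2]
opening: 0.201
grip_force: 30.0
now [574.9 314.4 100.8] yaw 4.8 turn units -0.0 shift units [-0.     0.001  0.163] F [-0.2  0.4 -1.2] open 0.201 grip 29.999684219656046 t 42.7
```

```bash
python3 -m inch '[[[0,0,0.03],0,1],[[0,0,0],0,1],[[0,0,0.03],0,1],[[0,0,0],0,1],[[0,0,0.02],0,1],[[0,0,0],0,1],[[0,0,0],0,1],[[0,0,0],0,1],[[0,0,0],0,1],[[0,0,0],0,1]]'; python3 to.py 574.9 314.3 91 4.8
```

```text
t: 43.95
eef_pos: [574.9, 314.3, 95.8]
tcp_rot: [3.141, -0.0, 0.084]
ft_force: [0.3, 0.8, -0.9]
opening: 0.198
grip_force: 30.0
now [574.9 314.3  95.8] yaw 4.8 turn units -0.0 shift units [ 0.001 -0.     0.08 ] F [ 0.3  0.8 -0.9] open 0.198 grip 29.99992544471752 t 43.95
```

```bash
python3 -m inch '[[[0,0,0.02],0,1],[[0,0,0],0,1],[[0,0,0.02],0,1],[[0,0,0],0,1],[[0,0,0.02],0,1],[[0,0,0],0,1],[[0,0,0],0,1],[[0,0,0],0,1],[[0,0,0],0,1],[[0,0,0],0,1]]'; python3 to.py 574.9 314.3 91 4.8
```

```text
t: 45.2
eef_pos: [574.8, 314.3, 92.2]
tcp_rot: [3.142, -0.0, 0.084]
ft_force: [0.3, 0.6, -0.7]
opening: 0.201
grip_force: 30.0
now [574.8 314.3  92.2] yaw 4.8 turn units -0.0 shift units [0.001 0.    0.02 ] F [ 0.3  0.6 -0.7] open 0.201 grip 29.99992407829268 t 45.2
```

No contact yet and 1.5 mm to go.

```bash
python3 -m inch '[[[0,0,0.02],0,1],[[0,0,0],0,1],[[0,0,0],0,1],[[0,0,0.01],0,1],[[0,0,0],0,1],[[0,0,0],0,1],[[0,0,0],0,1],[[0,0,0],0,1],[[0,0,0],0,1],[[0,0,0],0,1]]'; python3 to.py 574.9 314.3 91 4.8
```

```text
t: 46.45
eef_pos: [574.9, 314.3, 90.5]
tcp_rot: [3.142, -0.0, 0.084]
ft_force: [0.3, -0.0, 2.2]
opening: 0.199
grip_force: 30.0
now [574.9 314.3  90.5] yaw 4.8 turn units -0.0 shift units [ 0.     0.    -0.009] F [ 0.3 -0.   2.2] open 0.199 grip 30.000220021465793 t 46.45
```

Seated at the expected height with light contact. Release, rise and back off.

```bash
python3 -m inch '[[[0,0,0],0,0.5],[[0,0,0],0,0.2],[[0,0,0],0,0],[[0,0,0],0,0],[[0,0,-0.1],0,0],[[0,0,-0.3],0,0],[[0,0,-0.5],0,0],[[0,0,-0.5],0,0],[[0,0,-0.5],0,0],[[0,0,-0.3],0,0]]'; python3 -m inch '[[[-0.5,0.5,0],0,0],[[-0.5,0.5,0],0,0],[[-0.5,0.5,0],0,0],[[-0.5,0.3,0],0,0],[[-0.3,0.2,0],0,0],[[0,0,0],0,0],[[0,0,0],0,0],[[0,0,0],0,0],[[0,0,0],0,0],[[0,0,0],0,0]]';  python3 - <<'E'
from h import *
t=shot('top');s=shot('side')
a=cv2.resize(t['pixels'][110:250,40:410],(800,303),interpolation=2);b=cv2.resize(s['pixels'][110:330,260:470],(573,600),interpolation=2)[:,:]
b=cv2.resize(b,(280,293));im=np.zeros((600,800,3),np.uint8);im[:303]=a;im[305:598,:280]=b
im[305:598,290:680]=cv2.resize(s['pixels'][110:185,260:360],(390,293),interpolation=2)
cv2.imwrite('pics/f.png',im[...,::-1])
E
```

```text
t: 47.7
eef_pos: [575.1, 314.4, 225.2]
tcp_rot: [-3.141, -0.003, 0.084]
ft_force: [0.2, 0.5, -0.9]
opening: 0.506
grip_force: 0.0
t: 48.95
eef_pos: [447.5, 183.3, 222.3]
tcp_rot: [3.141, 0.0, 0.084]
ft_force: [-0.2, -0.0, 0.1]
opening: 0.499
grip_force: 0.0
```

View pics/f.png

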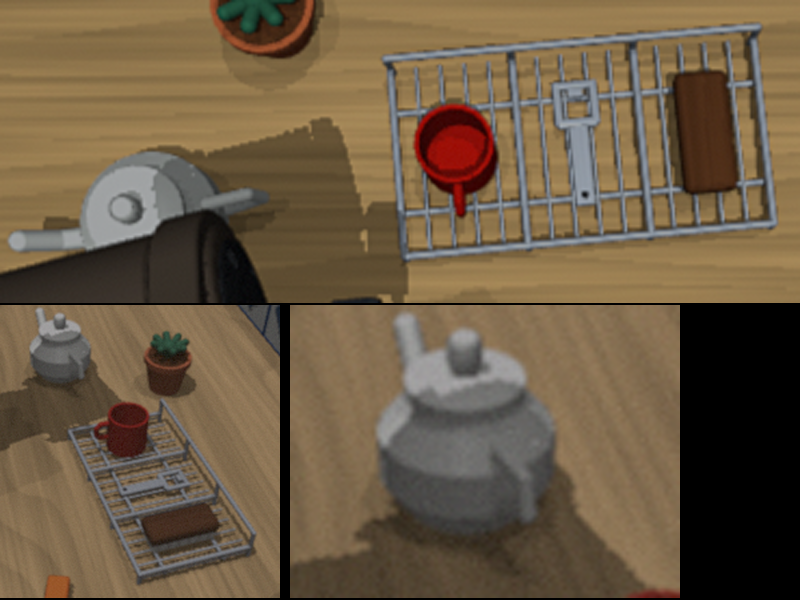

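The lid sits level in the mouth. Mug (148,455), opener (143,577) and brush (130,707) in the top crop are each centred in their bays and aligned front to back. Handing in.

```bash
python3 -c "
from cell import env
print(env.job_done())"
```

```text
the job is handed in; nothing more can be done
None
```

The job is handed in: the final pictures show the lid seated level on the teapot and the mug, opener and brush centred in their bays; the hand-in call returned no verdict.

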